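# Shut and latch the drain-bay gate

### The job

In this sprout-washing room the drain bay with the barred gate has just been loaded: lift that gate's drop bar by its black ball knob so that it passes over the catch, swing the gate fully shut, and let the bar drop back down behind the catch so that the gate is held. Leave the other bay, whose gate is a solid sheet of metal, standing open just as it is.

Things in the scene. Friction and masses are not known exactly. Their poses are not given: they have to be found in the camera images.
- barred_hinge (a point): Foot, at table height, of the barred gate's upright hinge axis, on the fixed wire drain bay (250 mm wide, 220 deep, a strainer bowl inside). Bay axes: x points into the bay, z up; the shut gate runs along -y and opens to -x. At 225 mm along -y the latch post carries the catch: a U with a low lip on the -x side (top 134 mm high, 14 mm clear of the shut bar) and a tall rear stop (150 mm).
- barred_gate (a joint): Opening angle of the barred gate, a low metal gate of upright rods, 195 mm long, 12 thick, top rail 105 mm above the table. 0: fully shut, on its stop; grows as it swings out (0.55 to 0.95 at the start). Light friction (about 0.6 N at the knob); stays where left. With the bar down the lip stops the gate: at 0.13 coming from outside, at 0.06 once latched.
- barred_knob (a point): Centre of the black ball knob (30 mm) on the barred gate's drop bar, 190 mm from the hinge axis, on a 10 mm stem; 151 mm above the table when down. The bar (10 mm thick, 14 high, 0.16 kg) lies along the gate's top, its end 240 mm from the axis, and tips up about a pin 25 mm from the axis, 134 mm high. It falls back by itself. Knob raised 20 mm clears the lip; 35 is ample; limit about 120.
- panel_knob (a point): Centre of the like ball knob on the other bay's gate, which is solid sheet metal and also stands open; that bay is the same size but empty. The two bays stand side by side, either one on the left. Leave it alone.

How it is judged (in metres and radians):
On the way:
1. the bar of the barred gate is lifted high enough to pass over the catch (z of barred_knob in the frame of barred_hinge above 0.165 m), for 0.1 s.
At the end, for the whole second after the job is handed in: The barred gate is shut (within 0.09 rad of its stop, at rest), and its bar lies down behind the lip of the catch (knob centre less than 159 mm above the table, 151 mm being fully down) (value of joint barred_gate below 0.09 rad and velocity of joint barred_gate below 0.05 rad/s and z of barred_knob in the frame of barred_hinge below 0.159 m); the robot touches nothing.
It fails at once if the sheet-metal gate or its bar is moved: its knob goes more than 30 mm from where it was (distance of panel_knob from where it was at the start of the episode above 0.03 m).
It also fails if it takes over 35 s, if anything falls off the work surface, if the arm or the gripper's body presses on something with over 40 N, if the wrist force passes 120 N, or if a joint passes its speed limit or range.

### The arm

A 6-joint arm with a two-finger parallel gripper is mounted at the origin on the work surface. World frame = base frame: x ahead of the robot, y to its left, z up, the work surface at z = 0. Lengths are in mm, angles in rad, forces in N, time in s.
With the tool pointing down it reaches from about 300 to 775 mm from the base axis. Payload 14.6 kg.
Tool frame: the origin (TCP) lies between the finger pads; the fingertips stand 19 mm ahead of it and the grasp point (between the pads) is the TCP; x points along the fingers, y is the direction in which the jaws open and shut, and the axes are right-handed (so a half turn about x gives the same grasp; the last joint's range is limited). The gripper opens to 94 mm and grips with 3 to 60 N. Pads are 16 mm wide; open, the fingers measure 119 mm over their backs; the gripper's body (75 mm by 177 mm) begins 78 mm behind the grasp point.
Start: joints at [-1.218, 0.3, 1.521, -0, 1.321, -0.067], TCP at [224.16, -502.237, 224.446] pointing down, gripper open.
Joint ranges: [-3.03, 3.03], [-0.79, 2.21], [0.23, 2.52], [-1.04, 4.18], [0, 3.07], [-2.55, 2.55]. Speed limits (rad/s): [2.22, 2.22, 2.57, 3.14, 3.14, 3.14].

### API

Orientations are given as [roll, pitch, yaw] about the fixed x, y, z axes, in that order (R = Rz(yaw) Ry(pitch) Rx(roll)).
In Python, from cell import manip gives the robot as it stands.
- The arm moves only by the tool jog_arm, never from a script. Its argument "series" is one flat list of numbers, 7 for each row, row after row: the turn, a rotation vector about the world's x, y, z in rad, then the shift along the world's x, y, z in m, then the opening, from -1 (shut) to 1 (fully open). A call has 1 to 20 rows; each row is the pose to reach, as a shift and turn from the pose commanded when the call began; what a row does not reach only later rows make up. A row lasts 1/8 s, in which the tool goes at most 62.5 mm and 10.7 degrees, less where a joint would pass 70% of its speed; a pose out of reach is approached as far as the arm can. A call with a gripper value outside its range is refused whole. The fingers move at their own pace and stop on an object; "squeeze" is the grip in N (left out, the last holds). Time passes only in rows, so rows that repeat a pose let the fingers close. It gives the time, the measured TCP pose, the force and the opening at its end, in the units of the state.
- manip.read_state(): the state, without advancing time (a new reading comes with each control period).
- manip.camera(name): name is "scene" or "side" or "wrist"; returns a dict with "color" (420x560x3 uint8, blue, green, red), "range_z" (420x560 float32, mm along the optical axis (not along the pixel's ray), 0 where there is no reading), "fx", "fy", "cx", "cy" (pixels), "D" ([k1, k2, p1, p2, k3] as OpenCV has them; the pictures are not rectified), "pose" (4x4, takes a point from camera to world coordinates); the wrist camera has in their place "mount" (4x4, takes a point from camera to tool coordinates, whose origin is the TCP and whose axes are the tool frame's). Camera axes: x right, y down, z forward; pixel columns grow to the right and rows downward; lengths in mm; the calibration is good to about 2 mm. A picture is of the moment at which its call begins: read the wrist's pose just before it.
- manip.sign_off(): hands the job in, once; it reports no verdict.
The state is a dict: "clock": time; "joints": joint angles; "qd": joint speeds; "effort": joint torques, N m; "eef_pos": TCP position; "eef_rot": TCP orientation; "wrist_force": force on the tool from outside, world axes, zero at the start; "moment": the same for the moment, N m; "finger_gap": finger opening in mm.
Only numpy, scipy, OpenCV 4.12 (cv2) and the standard library are available. Lean on these libraries where they do the work, as an engineer would, in place of code of your own. Each camera call takes 0.05 s, during which the arm holds its last target.

## Working session

There is one attempt and no reset: what is moved stays moved. The work goes in short steps, Python scripts to look and compute and a tool call to move; the robot and the scene stay as the last step left them, time stands still between calls to the robot, and variables do not carry over. Pictures are saved under pics/ and viewed, and the job is handed in when it is done.

Besides the shell and the picture viewer there is one more tool, called after "Request:" as name(argument=value, ...), one argument or row to a line, values as JSON. jog_arm: Moves the arm, as the interface text tells. Its arguments: {"type":"object","properties":{"series":{"type":"array","items":{"type":"number"}},"squeeze":{"type":"number"}},"required":["series"]}

```bash
mkdir -p pics
cat > h.py <<'E'
import numpy as np, cv2
from cell import manip
def snap(n,tag):
    s=manip.read_state(); c=manip.camera(n); cv2.imwrite(f'pics/{tag}.png',c['color']); np.savez(f'pics/{tag}.npz',**{k:np.array(v) for k,v in c.items()}); return s,c
def K(c): return np.array([[c['fx'],0,c['cx']],[0,c['fy'],c['cy']],[0,0,1.]])
def ray(c,uv,P=None):
    P=c['pose'] if P is None else P
    n=cv2.undistortPoints(np.array([[uv]],float),K(c),np.array(c['D'],float))[0,0]
    return P[:3,3],P[:3,:3]@np.array([n[0],n[1],1.])
def onz(c,uv,z):
    o,d=ray(c,uv); return o+d*(z-o[2])/d[2]
def dep(c,uv):
    o,d=ray(c,uv); return o+d*float(c['range_z'][int(uv[1]),int(uv[0])])
E
python3 - <<'E'
from h import *
for n in('scene','side','wrist'):
    s,c=snap(n,n+'0'); 
    if 'pose' in c: print(c['pose'])
print(s)
E
```

```text
[[ 8.36745959e-01  2.97576505e-01 -4.59678610e-01  1.15616947e+03]
 [ 5.47561795e-01 -4.45976932e-01  7.08011763e-01 -8.24212452e+02]
 [ 5.68160975e-03 -8.44128426e-01 -5.36110921e-01  7.46804070e+02]
 [ 0.00000000e+00  0.00000000e+00  0.00000000e+00  1.00000000e+00]]
[[-9.10484094e-01 -3.14572509e-01  2.68445249e-01  4.08001369e+02]
 [-4.13519083e-01  6.99679003e-01 -5.82624460e-01  4.49439438e+02]
 [-4.54786582e-03 -6.41477536e-01 -7.67128338e-01  6.93554179e+02]
 [ 0.00000000e+00  0.00000000e+00  0.00000000e+00  1.00000000e+00]]
{'clock': 0.1, 'joints': array([-1.21758506e+00,  3.00371090e-01,  1.52151634e+00, -5.43929307e-05,
        1.32071088e+00, -6.65896680e-02]), 'qd': array([-0.00026753, -0.0021058 , -0.00180261, -0.00078456,  0.00077318,
       -0.00101553]), 'effort': array([-4.18286054e-04, -5.32650733e+01, -3.53285694e+01,  7.08905957e-02,
        2.34738778e-02, -6.66211849e-05]), 'eef_pos': array([ 224.08269752, -502.04183938,  223.96857022]), 'eef_rot': array([-1.58504267,  1.5697893 ,  1.97636441]), 'wrist_force': array([-0.20241134,  0.09076853, -0.25829422]), 'moment': array([-0.03005241, -0.02927676,  0.03454749]), 'finger_gap': 93.94807430715215}
```

View pics/scene0.png

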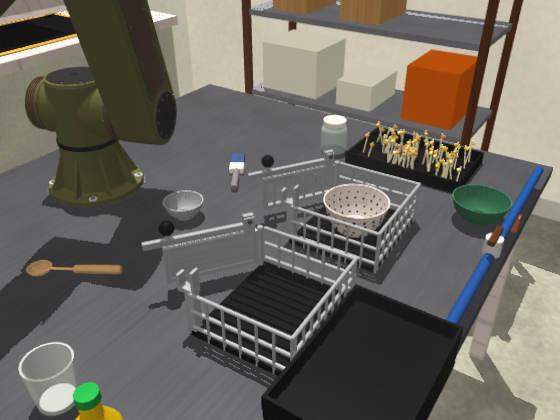

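View pics/side0.png

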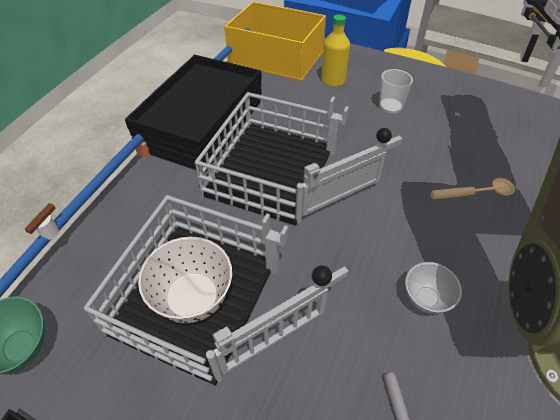

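View pics/wrist0.png

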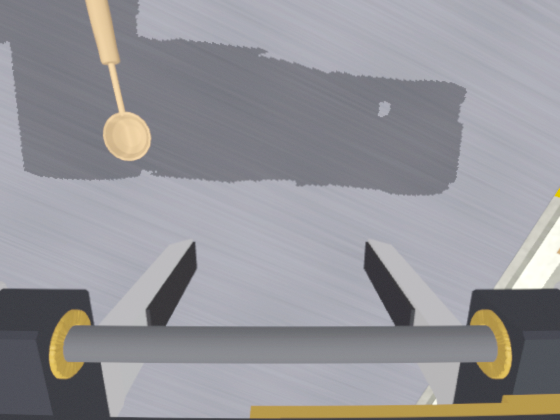

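The barred gate is the one on the bay with the bowl. Its knob is at about (268,161) in scene and (322,276) in side, the hinge end at side (220,345) and the catch at side (275,235). The sheet-metal gate is the nearer one in the scene view, with its knob at (167,228).

```bash
cat >> h.py <<'E'
def knobs(c):
    g=c['color'].max(2); m=(g<45).astype('uint8'); n,l,st,ce=cv2.connectedComponentsWithStats(m)
    return [(ce[i],st[i]) for i in range(1,n) if 80<st[i][4]<900 and .7<st[i][2]/st[i][3]<1.4]
def tri(c1,u1,c2,u2):
    o1,d1=ray(c1,u1);o2,d2=ray(c2,u2)
    A=np.stack([d1,-d2],1);t=np.linalg.lstsq(A,o2-o1,rcond=None)[0]
    p,q=o1+d1*t[0],o2+d2*t[1];return (p+q)/2,np.linalg.norm(p-q)
E
python3 - <<'E'
from h import *
np.set_printoptions(precision=1,suppress=True)
cs=[dict(np.load(f'pics/{n}0.npz')) for n in('scene','side')]
for c in cs:
    for ce,st in knobs(c): print(ce,st,onz(c,ce,151))
    print()
sc,sd=cs
for n,c,box in(('sceneZ',sc,(230,130,220,150)),('sideZ',sd,(190,190,180,200))):
    x,y,w,h=box
    cv2.imwrite(f'pics/{n}.png',cv2.resize(c['color'][y:y+h,x:x+w],None,fx=3.5 if w>200 else 3,fy=3.5 if w>200 else 3,interpolation=cv2.INTER_CUBIC))
E
```

```text
[267.4 161.1] [262 156  12  11  99] [483.3 126.3 151. ]
[325.9 224.9] [321 219  11  13  88] [735.3 -34.2 151. ]
[165.8 227.9] [158 221  17  15 184] [ 482.1 -215.4  151. ]
[325.1 239. ] [320 234  11  11  82] [757.9 -76.8 151. ]
[370.6 239.5] [364 234  13  12 108] [830.  -30.6 151. ]
[339.  243.8] [334 238  11  12 100] [787.1 -75.7 151. ]
[353.4 248.5] [348 243  12  12  97] [816.4 -74.1 151. ]
[368.5 253.9] [363 248  12  13  96] [846.7 -73.7 151. ]
[230.3 319.6] [224 312  13  16 123] [ 743.  -345.9  151. ]
[247.  327.1] [241 320  13  15 131] [ 774.3 -344.7  151. ]
[215.5 328.7] [210 323  12  13  97] [ 736.4 -373.8  151. ]
[264.4 334.8] [258 327  14  16 140] [ 805.6 -343.4  151. ]
[231.4 335.9] [225 330  13  13 101] [ 765.9 -372.4  151. ]
[282.5 342.9] [276 335  14  17 148] [ 837.4 -341.9  151. ]
[247.8 343.5] [242 337  13  14 107] [ 795.5 -371.2  151. ]
[216.3 343.2] [210 338  13  12  86] [ 756.5 -396.1  151. ]
[231.7 350.6] [225 345  14  12  93] [ 784.3 -395.1  151. ]
[265.  351.3] [258 345  14  14 115] [ 825.4 -369.7  151. ]
[247.8 358.2] [241 353  14  12  95] [ 812.3 -393.8  151. ]
[264.7 366.1] [258 360  14  13  99] [ 840.8 -392.3  151. ]

[545.9  19.2] [526   0  34  48 319] [ 162.4 -963.2  151. ]
[383.3 135.3] [377 128  15  15 145] [ 484.  -209.8  151. ]
[321.2 275.7] [312 266  20  20 252] [484.4 131.4 151. ]
```

View pics/sceneZ.png

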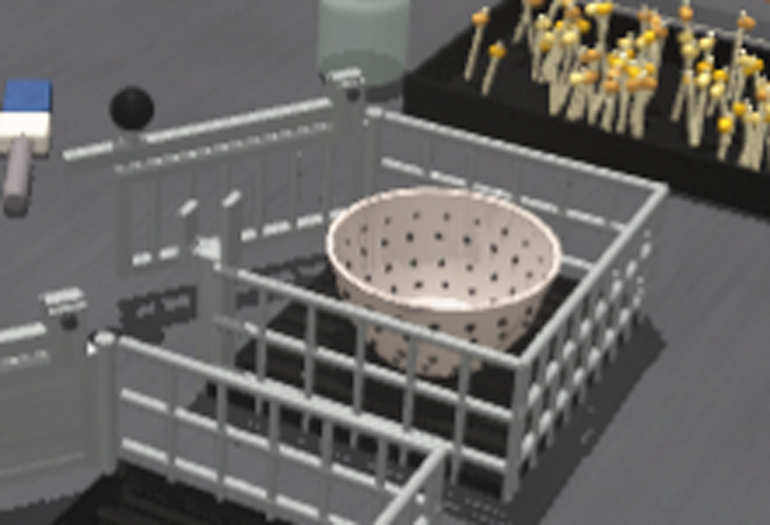

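View pics/sideZ.png

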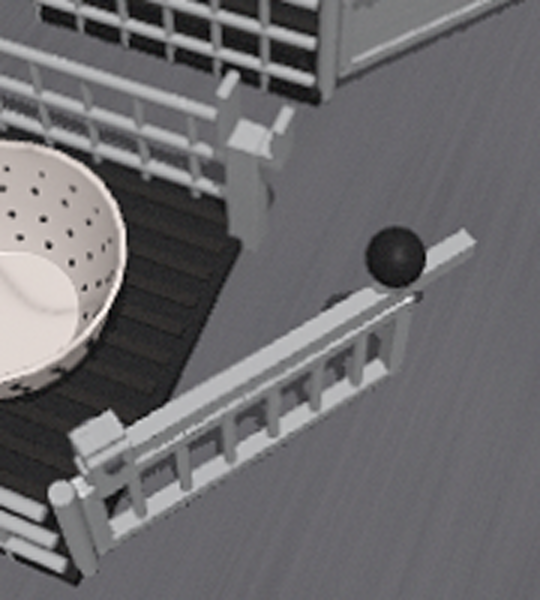

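Run:
```python
from h import *
np.set_printoptions(precision=1,suppress=True)
sc,sd=[dict(np.load(f'pics/{n}0.npz')) for n in('scene','side')]
S=lambda x,y:(190+x/3,190+y/3)
C=lambda x,y:(230+x/3.5,130+y/3.5)
print('knob',tri(sc,(267.4,161.1),sd,(321.2,275.7)))
print('panel',tri(sc,(165.8,227.9),sd,(383.3,135.3)))
print('barend side',onz(sd,S(462,236),141),'scene',onz(sc,C(68,155),141))
print('bar start side',onz(sd,S(132,435),141),'scene',onz(sc,C(328,102),141))
print('lip side',onz(sd,S(290,112),134),'scene',onz(sc,C(188,207),134))
print('stop side',onz(sd,S(230,80),150),'scene',onz(sc,C(232,196),150))
print('post side',onz(sd,S(62,488),100),'scene',onz(sc,C(373,110),100))
```

```text
knob (array([483.3, 129.4, 149.4]), np.float64(3.422619331352577))
panel (array([ 482.8, -213.7,  149.4]), np.float64(4.104821370708873))
barend side [458.8 100.2 141. ] scene [475.7  64.4 141. ]
bar start side [560.3 261.4 141. ] scene [580.3 227.4 141. ]
lip side [570.8  59.2 134. ] scene [573.   61.3 134. ]
stop side [604.3  63.8 150. ] scene [603.6  65.1 150. ]
post side [589.4 285.4 100. ] scene [575.4 305.8 100. ]
```

Run:
```python
from h import *
np.set_printoptions(precision=1,suppress=True)
sc,sd=[dict(np.load(f'pics/{n}0.npz')) for n in('scene','side')]
S=lambda x,y:(190+x/3,190+y/3)
C=lambda x,y:(230+x/3.5,130+y/3.5)
print(tri(sc,C(68,155),sd,S(462,236)),tri(sc,C(328,102),sd,S(132,435)))
print(dep(sc,C(75,155)),dep(sd,S(455,243)),dep(sd,S(300,338)),dep(sd,S(160,425)), dep(sd,S(60,492)))
print(tri(sc,C(188,207),sd,S(290,112)),tri(sc,C(373,110),sd,S(62,488)))
# bar top points from depth in side
pts=[]
for v in range(190,380):
  for u in range(190,370):
    p=dep(sd,(u,v))
    if sd['range_z'][v,u]>0 and p[2]>118 and p[2]<165: pts.append((u,v,*p))
pts=np.array(pts); print(len(pts))
np.save('pics/pts.npy',pts)
m=(pts[:,4]>120)&(pts[:,4]<135)
for lo in range(118,165,3):
    q=pts[(pts[:,4]>=lo)&(pts[:,4]<lo+3)]; print(lo,len(q),q.mean(0) if len(q) else '', q[:,2:4].min(0) if len(q) else '',q[:,2:4].max(0) if len(q) else '')
```

```text
(array([459. ,  88.8, 124.6]), np.float64(3.223050969961694)) (array([564.8, 255.8, 124.7]), np.float64(0.1378207558661214))
[463.1  88.7 126.3] [462.2  95.4 124.9] [513.7 177.  124. ] [555.5 245.6 123.8] [586.9 289.6 107.7]
(array([571.9,  60.3, 134.4]), np.float64(2.986445893779952)) (array([585.5, 287.9, 110.5]), np.float64(1.5530981193103934))
1835
118 134 [281.9 301.5 526.  174.9 119.6] [454.4  56.7] [606.4 281.9]
121 293 [277.9 306.2 527.3 186.9 122.9] [455.7  56.8] [606.9 281.9]
124 644 [284.  303.4 520.2 180.6 125.1] [454.7  56.3] [606.5 282.7]
127 31 [259.2 285.6 566.7 164.3 128.3] [464.1  56.2] [606.2 282.5]
130 54 [266.4 257.1 577.4 116.6 131.6] [560.3  55.5] [606.5 281.4]
133 41 [243.8 298.2 576.5 194.6 134.4] [559.8  59.4] [606.3 282.9]
136 44 [230.7 324.1 573.6 244.2 137.9] [559.5  60.5] [606.2 281.6]
139 106 [226.8 326.9 575.4 252.4 140.5] [559.3  60.8] [606.3 282.7]
142 116 [227.  326.9 574.1 253.8 143.4] [476.1  59.9] [606.3 281.1]
145 47 [274.1 253.7 566.6 116.8 146.6] [473.7  55.6] [607.6 278.2]
148 34 [298.6 257.5 530.1 113.  149.2] [470.1  60.5] [607.5 144.8]
151 38 [321.5 280.4 481.  139.6 152.9] [470.1 120.8] [499.1 145.3]
154 42 [321.  277.4 483.1 136.9 155.8] [470.8 123.4] [499.  144.3]
157 68 [321.1 274.8 484.1 134.5 158.6] [472.4 117.6] [498.  143.9]
160 87 [321.4 272.4 484.7 132.3 161.5] [474.5 119.4] [495.4 142.3]
163 56 [321.9 270.4 484.9 130.2 163.8] [476.9 122.4] [494.9 138.7]
```

Run:
```python
from h import *
np.set_printoptions(precision=2,suppress=True)
pts=np.load('pics/pts.npy')
q=pts[(pts[:,4]>123)&(pts[:,4]<127)&(pts[:,2]<558)][:,2:5]
# keep near bar
k=np.array([484,130]);
vx,vy,x0,y0=cv2.fitLine(q[:,:2].astype('float32'),cv2.DIST_HUBER,0,.01,.01).ravel(); u=np.array([vx,vy])*np.sign(vy); 
n=np.array([-u[1],u[0]]);r=(q[:,:2]-[x0,y0])@n;print('bar',u,x0,y0,r.std(),np.percentile(r,[2,98]),'knob off',(k-[x0,y0])@n, 'along',((q[:,:2]-k)@u).min())
kk=np.array([x0,y0])+u*((k-[x0,y0])@u);print('hinge',kk+190*u,'ang',np.arctan2(u[0],u[1]))
c=pts[(pts[:,3]<85)&(pts[:,2]>540)]
for lo in range(118,153,4):
    z=c[(c[:,4]>=lo)&(c[:,4]<lo+4)]; 
    print(lo,len(z))
    for a in (z[z[:,2]<590],z[z[:,2]>=590]):
        if len(a): print('   ',a[:,2:4].min(0),a[:,2:4].max(0))
# side rails of bays from side depth
sd=dict(np.load('pics/side0.npz'))
P=np.array([dep(sd,(u,v)) for v in range(170,400) for u in range(80,300)]).reshape(-1,3)
for y0,y1,x0,x1 in((40,85,620,830),(270,310,600,830)):
    m=(P[:,1]>y0)&(P[:,1]<y1)&(P[:,0]>x0)&(P[:,0]<x1)&(P[:,2]>80)
    a=P[m]
    if len(a)<5: continue
    t=a[a[:,2]>np.percentile(a[:,2],50)]
    l=cv2.fitLine(t[:,:2].astype('float32'),cv2.DIST_HUBER,0,.01,.01).ravel();print(len(a),t[:,2].mean(),l,t.min(0),t.max(0),'yaw',np.arctan(l[1]/l[0]))
```

```text
bar [0.53 0.84] 513.76154 176.65356 3.072057884463617 [-5.49  4.83] knob off 0.19962653327456792 along -49.64050711014968
hinge [585.77 290.44] ang 0.56423324
118 22
    [569.44  59.12] [574.55  73.35]
    [601.23  56.68] [606.36  76.27]
122 24
    [569.25  58.09] [574.5   74.22]
    [601.25  56.25] [606.89  75.36]
126 18
    [569.24  56.22] [574.18  74.25]
    [601.06  61.63] [606.22  75.03]
130 50
    [569.29  55.52] [575.71  74.39]
    [601.15  57.94] [606.48  74.95]
134 9
    [570.2   67.28] [570.2   67.28]
    [601.27  59.42] [606.27  74.59]
138 13
    [601.31  60.46] [606.27  75.26]
142 10
    [601.46  59.64] [606.29  74.97]
146 38
    [601.14  55.6 ] [607.61  75.05]
150 0
607 103.87055032338083 [  1.     0.05 714.01  61.06] [620.06  53.93 102.52] [812.34  84.43 106.44] yaw 0.050137337
891 104.85153351302635 [  1.     0.03 694.79 304.16] [600.32 270.27 103.77] [805.51 309.91 107.56] yaw 0.025567176
```

Run:
```python
from h import *
from scipy.spatial.transform import Rotation as R
np.set_printoptions(precision=3,suppress=True)
s=manip.read_state(); M=R.from_euler('xyz',s['eef_rot']).as_matrix(); print(M)
a=np.arctan2(M[1,1],M[0,1]); print('jaw az',a,'bar az',np.arctan2(-.84,-.53), 'want jaw az', np.arctan2(-.84,-.53)+np.array([1,-1])*np.pi/2)
print(s['eef_pos'])
H=np.array([585.8,290.4])
for z in (151,190):
  al=0 if z==151 else .24
  r=25+165*np.cos(al)-17*np.sin(al)
  for p in (.564,.42,.28,.14,.05,0,-.035,-.06): print(z,p,H+r*np.array([-np.sin(p),-np.cos(p)]),H+r*np.array([-np.sin(p),-np.cos(p)])-[484.2,129.9])
```

```text
[[-0.     0.408 -0.913]
 [ 0.001 -0.913 -0.408]
 [-1.    -0.001 -0.   ]]
jaw az -1.150980781851647 bar az -2.133664559643007 want jaw az [-0.563 -3.704]
[ 224.114 -502.083  224.048]
151 0.564 [484.232 129.827] [ 0.032 -0.073]
151 0.42 [508.326 116.913] [ 24.126 -12.987]
151 0.28 [533.292 107.799] [ 49.092 -22.101]
151 0.14 [559.287 102.259] [ 75.087 -27.641]
151 0.05 [576.304 100.637] [ 92.104 -29.263]
151 0 [585.8 100.4] [101.6 -29.5]
151 -0.035 [592.449 100.516] [108.249 -29.384]
151 -0.06 [597.193 100.742] [112.993 -29.158]
190 0.564 [488.92  137.238] [4.72  7.338]
190 0.42 [511.902 124.921] [27.702 -4.979]
190 0.28 [535.716 116.228] [ 51.516 -13.672]
190 0.14 [560.511 110.943] [ 76.311 -18.957]
190 0.05 [576.742 109.397] [ 92.542 -20.503]
190 0 [585.8  109.17] [101.6  -20.73]
190 -0.035 [592.142 109.281] [107.942 -20.619]
190 -0.06 [596.667 109.496] [112.467 -20.404]
```

Request:
jog_arm(
  series=[0,0,0.05,0.02,0.05,0.036,0.3,0,0,0.1,0.04,0.1,0.036,0.3,0,0,0.15,0.06,0.15,0.036,0.3,0,0,0.2,0.08,0.2,0.036,0.3,0,0,0.25,0.1,0.25,0.036,0.3,0,0,0.3,0.12,0.3,0.036,0.3,0,0,0.35,0.14,0.35,0.036,0.3,0,0,0.4,0.16,0.4,0.036,0.3,0,0,0.45,0.18,0.45,0.036,0.3,0,0,0.5,0.2,0.5,0.036,0.3,0,0,0.54,0.22,0.55,0.036,0.3,0,0,0.57,0.24,0.59,0.036,0.3,0,0,0.588,0.255,0.62,0.036,0.3,0,0,0.588,0.26,0.632,0.036,0.3,0,0,0.588,0.26,0.632,0.036,0.3,0,0,0.588,0.26,0.632,0.036,0.3],
)

```text
clock: 2.15
eef_pos: [483.9, 128.9, 260.5]
eef_rot: [0.769, 1.571, -1.366]
wrist_force: [-0.1, -0.3, 0.5]
finger_gap: 61.2
```

Run:
```python
from h import *
from scipy.spatial.transform import Rotation as R
np.set_printoptions(precision=2,suppress=True)
s,c=snap('wrist','wrist1')
print(s)
T=np.eye(4);T[:3,:3]=R.from_euler('xyz',s['eef_rot']).as_matrix();T[:3,3]=s['eef_pos'];P=T@c['mount'];c['pose']=P
for ce,st in knobs(c): print(ce,st,onz(c,ce,151))
g=(c['color'].max(2)<45).astype('uint8');n,l,st,ce=cv2.connectedComponentsWithStats(g);print([(ce[i],st[i]) for i in range(1,n) if st[i][4]>500])
```

```text
{'clock': 2.15, 'joints': array([ 0.19,  0.16,  1.61, -0.  ,  1.37,  0.75]), 'qd': array([-0., -0., -0., -0.,  0.,  0.]), 'effort': array([  0.6 , -45.22, -36.05,   0.08,  -0.04,   0.01]), 'eef_pos': array([483.89, 128.87, 260.53]), 'eef_rot': array([ 0.77,  1.57, -1.37]), 'wrist_force': array([-0.08, -0.3 ,  0.52]), 'moment': array([-0.01, -0.05, -0.02]), 'finger_gap': 61.18200276150261}
[305.71  15.3 ] [297   9  19  15 154] [577.02 240.49 151.  ]
[113.25 318.06] [ 96 301  41  30 218] [305.51 124.36 151.  ]
[(array([414.81, 104.01]), array([376,  72,  87,  46, 512], dtype=int32)), (array([280.5 , 211.39]), array([264, 195,  34,  34, 913], dtype=int32)), (array([209.39, 288.8 ]), array([ 193,  243,   32,   83, 1027], dtype=int32)), (array([350.33, 289.04]), array([ 335,  243,   34,   83, 1076], dtype=int32)), (array([463.08, 323.59]), array([ 397,  244,  163,  160, 5613], dtype=int32)), (array([142.48, 376.91]), array([ 118,  291,   63,  129, 2300], dtype=int32))]
```

View pics/wrist1.png

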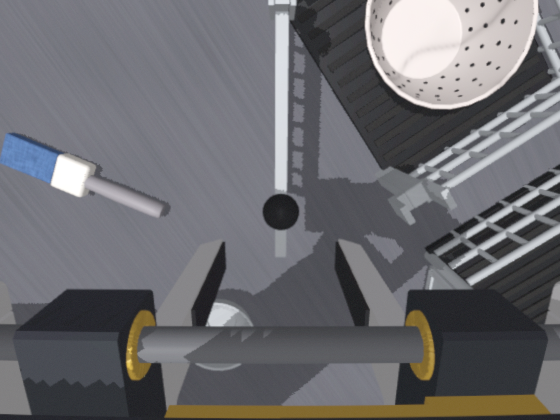

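The wrist view shows the knob at (280.5, 211), midway between the fingers, with the bar square to the jaws. Next I refine its position.

Run:
```python
from h import *
from scipy.spatial.transform import Rotation as R
s=manip.read_state();c=dict(np.load('pics/wrist1.npz'))
T=np.eye(4);T[:3,:3]=R.from_euler('xyz',s['eef_rot']).as_matrix();T[:3,3]=s['eef_pos'];c['pose']=T@c['mount']
print(onz(c,(280.5,211.4),151),s['eef_pos'])
```

```text
[484.74110073 127.96207023 151.        ] [483.93152776 128.83700869 260.60261804]
```

Request:
jog_arm(
  series=[0,0,0,0,0,-0.03,0.3,0,0,0,0,0,-0.06,0.3,0,0,0,0,0,-0.085,0.3,0,0,0,0,0,-0.1,0.3,0,0,0,0,0,-0.109,0.3,0,0,0,0,0,-0.109,0.3,0,0,0,0,0,-0.109,-0.6,0,0,0,0,0,-0.109,-0.6,0,0,0,0,0,-0.109,-0.6,0,0,0,0,0,-0.109,-0.6,0,0,0,0,0,-0.109,-0.6],
  squeeze=20,
)

```text
clock: 3.58
eef_pos: [484.3, 129.8, 151.7]
eef_rot: [2.232, 1.57, 0.098]
wrist_force: [0.5, -0.6, 2.6]
finger_gap: 29.0
```

Request:
jog_arm(
  series=[0,0,0,0.001,0.001,0.008,-0.6,0,0,0,0.002,0.003,0.018,-0.6,0,0,0,0.003,0.005,0.028,-0.6,0,0,0,0.0045,0.007,0.038,-0.6,0,0,0,0.0045,0.007,0.038,-0.6,0,0,0,0.0045,0.007,0.038,-0.6],
)

```text
clock: 4.32
eef_pos: [488.7, 136.9, 189.3]
eef_rot: [2.961, 1.57, 0.827]
wrist_force: [1.7, 3.0, -3.1]
finger_gap: 28.7
```

Run:
```python
from h import *
s,c=snap('side','side2')
print(s['eef_pos'],s['wrist_force'],s['finger_gap'])
```

```text
[488.71591494 136.90794839 189.25906719] [ 1.65604296  3.04292997 -3.09230045] 28.657751586655046
```

View pics/side2.png

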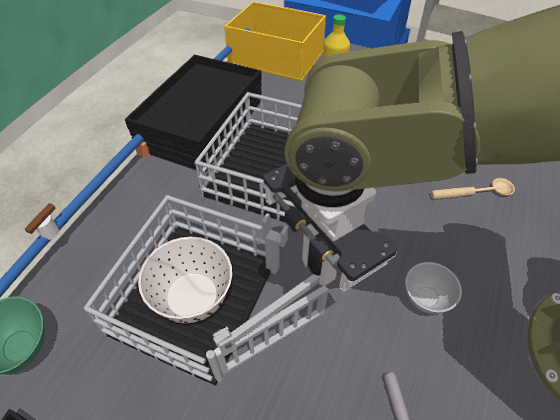

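Request:
jog_arm(
  series=[0,0,0.064,0.01,-0.006,0,-0.6,0,0,0.144,0.023,-0.012,0,-0.6,0,0,0.214,0.035,-0.017,0,-0.6,0,0,0.284,0.047,-0.021,0,-0.6,0,0,0.354,0.059,-0.024,0,-0.6,0,0,0.424,0.072,-0.026,0,-0.6,0,0,0.47,0.08,-0.027,0,-0.6,0,0,0.514,0.088,-0.0275,0,-0.6,0,0,0.54,0.093,-0.0277,0,-0.6,0,0,0.564,0.097,-0.0278,0,-0.6,0,0,0.564,0.097,-0.0278,0,-0.6],
)

```text
clock: 5.75
eef_pos: [585.7, 108.1, 189.1]
eef_rot: [-0.399, 1.569, -1.969]
wrist_force: [-0.2, -5.1, -0.7]
finger_gap: 28.8
```

Request:
jog_arm(
  series=[0,0,0.02,0.003,0,0,-0.6,0,0,0.035,0.006,0,0,-0.6,0,0,0.035,0.006,0,0,-0.6],
)

```text
clock: 6.12
eef_pos: [591.7, 108.2, 189.2]
eef_rot: [-0.276, 1.57, -1.811]
wrist_force: [0.2, -5.4, 1.3]
finger_gap: 29.2
```

Request:
jog_arm(
  series=[0,0,0.01,0.002,0,0,-0.6,0,0,0.02,0.004,0,0,-0.6,0,0,0.02,0.004,0,0,-0.6],
)

```text
clock: 6.5
eef_pos: [594.0, 108.1, 188.4]
eef_rot: [-1.321, 1.565, -2.836]
wrist_force: [-11.3, -6.8, -0.1]
finger_gap: 28.6
```

Run:
```python
from h import *
s,c=snap('side','side3'); print(s['wrist_force'])
s,c=snap('scene','scene3')
cv2.imwrite('pics/s3.png',cv2.resize(c['color'][100:300,200:440],None,fx=3,fy=3))
```

```text
[-11.3166382   -6.80799711  -0.13665788]
```

View pics/side3.png

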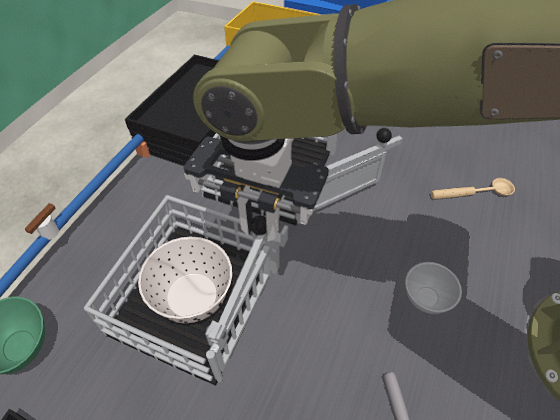

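View pics/s3.png

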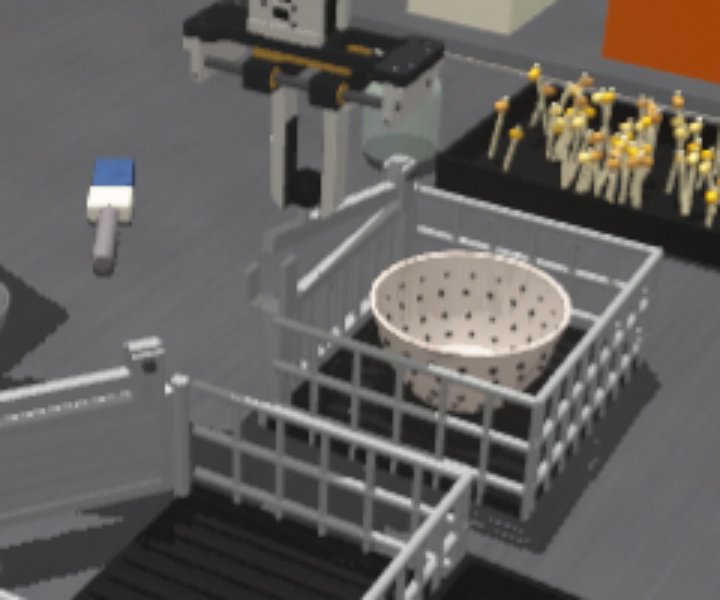

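The gate is against its stop (11 N back) and the bar is between lip and rear stop. Next I lower the bar while gripped.

Request:
jog_arm(
  series=[0,0,-0.01,-0.001,-0.003,-0.01,-0.6,0,0,-0.02,-0.002,-0.0055,-0.02,-0.6,0,0,-0.02,-0.002,-0.007,-0.03,-0.6,0,0,-0.02,-0.002,-0.0077,-0.036,-0.6,0,0,-0.02,-0.002,-0.0077,-0.036,-0.6,0,0,-0.02,-0.002,-0.0077,-0.036,-0.6],
)

```text
clock: 7.35
eef_pos: [593.7, 101.3, 153.7]
eef_rot: [1.056, 1.571, -0.478]
wrist_force: [-0.1, -4.3, -0.4]
finger_gap: 28.7
```

Request:
jog_arm(
  series=[0,0,0,0,0,-0.001,0,0,0,0,0,0,-0.001,0.2,0,0,0,0,0,-0.001,0.2,0,0,0,0,0,-0.001,0.2,0,0,0,0,0,0.02,0.2,0,0,0,0,0,0.05,0.2,0,0,0,0,0,0.09,0.2,0,0,0,-0.03,0.03,0.12,0.2,0,0,0,-0.08,0.07,0.14,0.2,0,0,0,-0.12,0.1,0.15,0.2,0,0,0,-0.16,0.12,0.15,0.2,0,0,0,-0.16,0.12,0.15,0.2],
)

```text
clock: 8.85
eef_pos: [431.9, 222.4, 304.3]
eef_rot: [2.098, 1.569, 0.566]
wrist_force: [0.5, -0.4, -0.1]
finger_gap: 56.4
```

Run:
```python
from h import *
np.set_printoptions(precision=1,suppress=True)
s,c=snap('side','side4'); s,d=snap('scene','scene4')
A=c['color'][150:400,60:420];B=d['color'][100:300,200:440]
cv2.imwrite('pics/s4.png',np.hstack([cv2.resize(A,(400,278)),cv2.resize(B,(400,278))]))
a=[k for k,_ in knobs(c)];b=[k for k,_ in knobs(d)]
for x in a:
  for y in b:
    p,e=tri(d,y,c,x)
    if e<6 and 120<p[2]<200: print(x,y,p,e)
for x in a: print(x,onz(c,x,151))
```

```text
[433.8 269.4] [333.4  53.6 151. ]
```

View pics/s4.png

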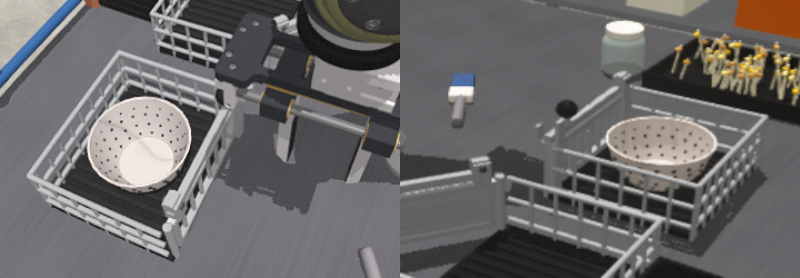

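View pics/side4.png

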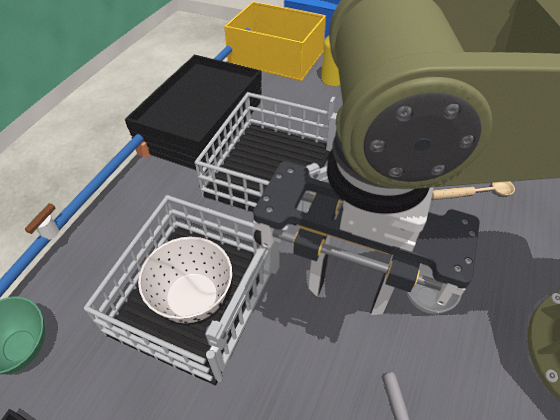

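The scene view shows the knob down, with the bar behind the lip. In the side view the gripper hides it, so I'll move the arm clear for a second check.

Request:
jog_arm(
  series=[0,0,0,-0.03,0.03,0,0.2,0,0,0,-0.06,0.06,0,0.2,0,0,0,-0.09,0.09,0,0.2,0,0,0,-0.12,0.12,0,0.2,0,0,0,-0.14,0.16,0,0.2,0,0,0,-0.15,0.18,0,0.2,0,0,0,-0.15,0.18,0,0.2,0,0,0,-0.15,0.18,0,0.2],
)

```text
clock: 9.95
eef_pos: [284.5, 400.7, 303.2]
eef_rot: [-0.446, 1.57, -1.982]
wrist_force: [-0.1, -0.1, 1.1]
finger_gap: 56.6
```

Run:
```python
from h import *
np.set_printoptions(precision=1,suppress=True)
s,c=snap('side','side5'); s,d=snap('scene','scene5'); print(s['wrist_force'],s['qd'])
B=d['color'][130:230,230:370]
cv2.imwrite('pics/s5.png',np.hstack([cv2.resize(c['color'],(400,300)),cv2.resize(B,(400,300))]))
for im,z in((c,'side'),(d,'scene')):
  g=(im['color'].max(2)<45).astype('uint8');n,l,st,ce=cv2.connectedComponentsWithStats(g)
  for i in range(1,n):
    if 50<st[i][4]<600:
      p=onz(im,ce[i],151)
      if (480<p[0]<620 and 60<p[1]<170) or (450<p[0]<520 and -250<p[1]<-180): print(z,ce[i],st[i],p)
```

```text
[ 1.2 -0.3 -0.5] [ 0. -0.  0. -0.  0.  0.]
side [383.3 135.4] [377 128  15  15 144] [ 484.  -209.6  151. ]
side [262.6 235.8] [254 227  18  18 213] [593.5 101.7 151. ]
scene [299.4 178.5] [293 173  13  12 113] [592.2  96.2 151. ]
scene [166.3 227.8] [159 221  16  15 174] [ 482.6 -214.6  151. ]
```

View pics/s5.png

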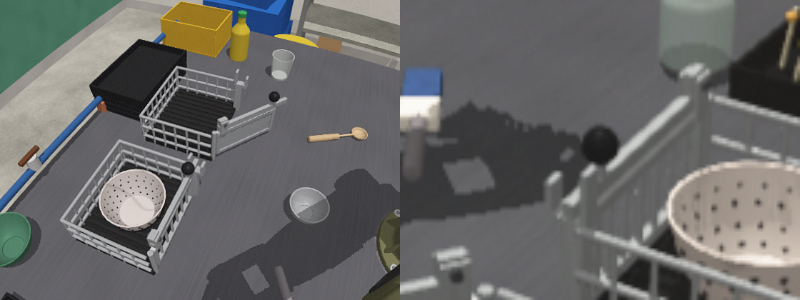

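Run:
```python
from h import *
sd,sc=[dict(np.load(f'pics/{n}5.npz')) for n in('side','scene')]
print(tri(sc,(299.4,178.5),sd,(262.6,235.8)))
print(manip.sign_off())
```

```text
(array([592.36889458,  99.6256712 , 149.42790946]), np.float64(3.7829506965386157))
the job is handed in; nothing more can be done
None
```

The barred gate is shut with its bar down behind the catch, and the job is handed in (no verdict is reported). The arm gripped the black knob and lifted it about 38 mm. It then swung the gate onto its stop, felt as about 11 N back, lowered the bar behind the lip, let go and moved clear. The clock read about 10 s.

**Last checks:**
- **Gate and bar:** the two cameras together put the knob at (592, 100, 149) mm. I had worked out (592, 100) for the shut gate, and the height came out at 149.4 mm, the same as before the lift with the bar fully down.
- **Sheet-metal gate:** its knob is unmoved to within 1 mm in both views.
- **Robot:** it was at rest in free air, with only about 1 N of noise at the wrist.
- **Disagreement:** the two camera rays to the knob miss each other by about 4 mm. It was 3.4 mm at the start, so I take it as calibration error. No check failed.

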